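Tighten the slide press by one turn of its hand wheel

ROBOT

A 7-joint arm with a two-finger parallel gripper is mounted at the origin on a cart in front of the work surface, level with it; the furniture and walls round the work are solid. World frame = base frame: x ahead of the robot, y to its left, z up, the work surface at z = 0. Lengths are in m, angles in degrees, forces in N, time in s.
With the tool pointing down it reaches from about 0.425 to 0.875 m from the base axis. Payload 8.4 kg.
Tool frame: the origin (TCP) lies between the finger pads; the fingertips stand manip.tcp_to_tips ahead of it and the grasp point (between the pads) lies 2 mm behind it (manip.tcp_to_tips is the distance from the TCP to the fingertips, in m); z points along the fingers, y is the direction in which the jaws open and shut (so a half turn about z gives the same grasp; the last joint's range is limited). The gripper opens to 87 mm and grips with 3 to 60 N. Pads are 19 mm wide; open, the fingers measure 117 mm over their backs; the gripper's body (75 mm by 190 mm) begins 51 mm behind the grasp point.
Start: joints at [-83.033, 19.091, 2.286, 83.961, -0.768, 76.965, -3.352], TCP at [0.142, 0.634, 0.24] pointing down, gripper open.
Joint ranges: [-147.57, 147.57], [-21.85, 119.76], [-74.77, 79.35], [14.55, 137.4], [-85.83, 265.84], [4.83, 119.75], [-152.11, 152.11]. Speed limits (degrees/s): [127.2, 127.2, 159.86, 159.86, 180, 180, 180].

INTERFACE

Orientations are given as a 3x3 rotation matrix whose columns are the frame's x, y, z axes.
In Python, from plant import telemetry, viewer, job_done, manip gives the robot as it stands.
- The arm moves only by the shell command python3 -m pendant 'ROWS' [FORCE]. ROWS is JSON, a list that holds one entry, the list of rows, each a list of 7 numbers: the turn, a rotation vector about the tool's x, y, z in degrees, then the shift along the tool's x, y, z in mm, then the opening, from -1 (shut) to 1 (fully open). A call has 1 to 12 rows; each row is the pose to reach, as a shift and turn from the pose commanded when the call began, along the tool's axes at that moment; what a row does not reach only later rows make up. A row lasts 1/8 s, in which the tool goes at most 62.5 mm and 10.7 degrees, less where a joint would pass 70% of its speed; a pose out of reach is approached as far as the arm can. A call with a gripper value outside its range is refused whole. The fingers move at their own pace and stop on an object; FORCE is the grip in N (left out, the last holds). Time passes only in rows, so rows that repeat a pose let the fingers close. It gives the time, the measured TCP pose, the force and the opening at its end, in the units of the state.
- telemetry.sense(): the state, without advancing time (a new reading comes with each control period).
- viewer.read_camera(name): name is "scene" or "top"; returns the picture (480x640x3 uint8, red, green, blue); there is no depth.
- viewer.camera_model(name): a dict with "fx", "fy", "cx", "cy" (pixels), "k1" (the pictures are not rectified: a ray, as slopes to the right and down, at radius r is drawn at 1 + k1 r^2 times it, then the intrinsics apply), "view" (4x4, takes a point from world to camera coordinates). Camera axes: x right, y down, z forward; pixel columns grow to the right and rows downward; lengths in m; the calibration is good to about 2 mm. A picture is of the moment at which its call begins. camera_model takes no time and is no camera call.
- job_done(): hands the job in, once; it reports no verdict.
The state is a dict: "t": time; "q": joint angles; "qvel": joint speeds; "effort": joint torques, N m; "tool_pos": TCP position; "orientation": TCP orientation; "wrist_force": force on the tool from outside, world axes, zero at the start; "moment": the same for the moment, N m; "grip_width": finger opening in m.
Only numpy, scipy, OpenCV 4.12 (cv2) and the standard library are available. Lean on these libraries where they do the work, as an engineer would, in place of code of your own. Each camera call takes 0.05 s, during which the arm holds its last target.

TASK

Tighten the slide press by exactly one full turn: with the fingertips, push the upright handle on the press's hand wheel round clockwise (seen from above) until the handle is back where it started, once round and no more, then take the hand away. Only push the handle, do not take it between the fingers, and leave the small brown bottle, the lidded specimen pot and the eraser standing round the press where they are.

Things in the scene. Friction and masses are not known exactly. Their poses are not given: they have to be found in the camera images.
- press_wheel (a joint): angle of the press's hand wheel about its upright axis, rad; grows clockwise seen from above; starts anywhere from -1.5 to 1.5; there is no stop or detent within a turn, and friction (about 3 N at the handle) keeps the wheel where it is left. A full turn also lowers the press's yoke by 4 mm; the wheel itself stays at its height
- wheel_centre (a point): point on the upright axis of the hand wheel, level with the middle of the handle (z about 0.171). The wheel is dark steel, level, 117 mm over its rim, with three spokes; the top of the rim is 26.5 mm below this point and the top of the hub nut 19 mm below it. The press (grey, base 150 x 170 mm, two columns and a cross-head) is fixed to the table under it and no part of it reaches higher than the wheel
- handle_mid (a point): middle of the upright black handle, a round bar 18 mm in diameter and 53 mm high that stands on the rim at the end of one spoke, 52 mm from the wheel's axis (26.5 mm of it above this point, 26.5 mm below); it goes round with the wheel, is free to spin on its own pin, and does not come off
- wheel_handle: the same handle; origin at the centre of its foot, on the rim
- amber_bottle: small brown bottle with black cap, 29 mm in diameter, 61 mm high, loose, behind the press; origin at its underside. Not to be moved
- specimen_pot: pot with red lid, 49 mm in diameter, 58 mm high, loose, behind the press; origin at its underside. Not to be moved
- eraser: eraser in a blue sleeve, 20 x 45 x 12 mm, loose, in front of the press; origin at its underside. Not to be moved

How it is judged:
By the outcome, as a careful person would: the job done as asked, in the order asked, and still so for the second after the job is handed in, with the robot touching nothing.
It also fails if it takes over 64 s, if anything falls off the work surface, if the arm or the gripper's body presses on something with over 40 N, if the wrist force passes 120 N, or if a joint passes its speed limit or range.

## Working session

There is one attempt and no reset: what is moved stays moved. The work goes in short steps, Python scripts to look and compute and a shell command to move; the robot and the scene stay as the last step left them, time stands still between calls to the robot, and variables do not carry over. Pictures are saved under pics/ and viewed, and the job is handed in when it is done.

```bash
mkdir -p pics; ls; python3 - <<'E'
from plant import telemetry, viewer, manip
import cv2
print(telemetry.sense()); print(manip.tcp_to_tips)
for n in("scene","top"):
    cv2.imwrite(f"pics/{n}0.png",viewer.read_camera(n)[:,:,::-1]); print(viewer.camera_model(n))
E
```

```text
pics
{'t': 0.0, 'q': array([-83.03214557,  19.13136569,   2.2848723 ,  84.012839  ,
        -0.76757812,  76.96663307,  -3.35309737]), 'qvel': array([-0.00023285, -0.01310514, -0.13476058, -0.03303795,  0.05106416,
        0.01996956,  0.08057966]), 'effort': array([ 5.16182740e-05, -6.56349707e+01,  1.33535050e+00, -4.03821015e+01,
       -5.96797164e-02,  4.48872847e-02,  1.34474321e-04]), 'tool_pos': array([0.14229518, 0.63375781, 0.23864857]), 'orientation': array([[-9.75710312e-01,  2.19064657e-01, -2.49969803e-04],
       [ 2.19064768e-01,  9.75708925e-01, -1.64966488e-03],
       [-1.17485502e-04, -1.66435461e-03, -9.99998608e-01]]), 'wrist_force': array([-0.51268039,  0.56277186, -0.60130523]), 'moment': array([ 0.00592302, -0.00710572,  0.00621606]), 'grip_width': 0.08759990930203689}
0.017
{'fx': 592.9270118353436, 'fy': 592.9270118353436, 'cx': 326.84166293477824, 'cy': 243.44890115541406, 'k1': -0.019592892041170682, 'view': array([[ 0.87780376, -0.47900001,  0.00442135, -0.45742665],
       [-0.28902718, -0.53697961, -0.79253782,  0.24323855],
       [ 0.3819998 ,  0.69441479, -0.60980674,  0.71739676],
       [ 0.        ,  0.        ,  0.        ,  1.        ]])}
{'fx': 512.2054541502059, 'fy': 512.2054541502059, 'cx': 318.7397282291338, 'cy': 242.56372329531965, 'k1': -0.08729610497627324, 'view': array([[ 0.20319798, -0.97913203,  0.00332387, -0.09413017],
       [-0.95791357, -0.19949523, -0.20640552,  0.52299349],
       [ 0.20276136,  0.0387572 , -0.97846089,  0.84741942],
       [ 0.        ,  0.        ,  0.        ,  1.        ]])}
```

View pics/scene0.png

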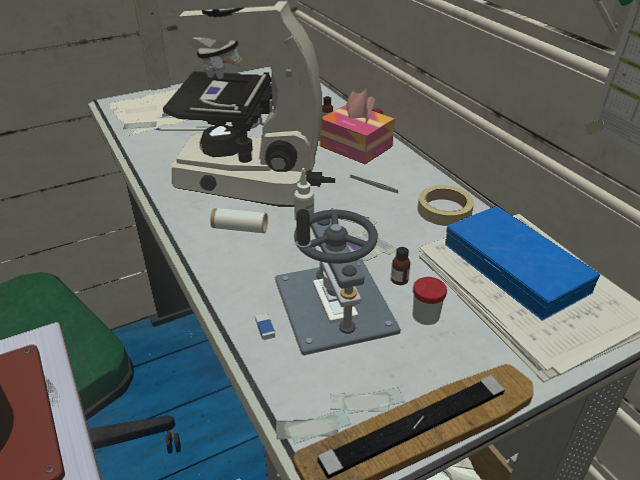

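View pics/top0.png

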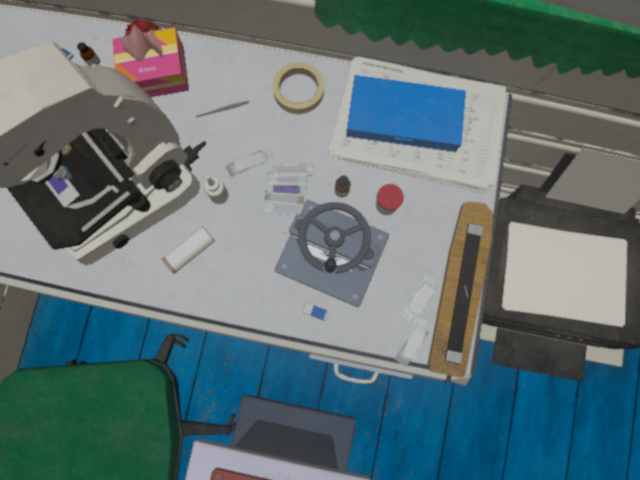

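Scene: wheel hub near (337,235), black handle near (303,226), eraser (265,326), bottle (400,267), pot (428,300). Top: hub (335,237), handle (331,264), eraser (316,312), bottle (343,186), pot (390,197). The arm is out of view. I'll zoom in for precise pixels.

```bash
cat > h.py <<'E'
import numpy as np, cv2
from plant import viewer
from scipy.optimize import least_squares
def proj(n,P):
    c=viewer.camera_model(n); p=c['view']@np.append(P,1); s=p[:2]/p[2]; s=s*(1+c['k1']*(s@s))
    return np.array([c['fx']*s[0]+c['cx'],c['fy']*s[1]+c['cy']])
def onz(n,uv,z):
    return least_squares(lambda p:proj(n,[p[0],p[1],z])-uv,[0.6,0]).x
def tri(a,b):
    return least_squares(lambda p:np.r_[proj('scene',p)-a,proj('top',p)-b],[0.6,0,.15])
E
python3 - <<'E'
from h import *
a=cv2.imread('pics/scene0.png');b=cv2.imread('pics/top0.png')
cv2.imwrite('pics/a.png',cv2.resize(a[185:365,250:450],None,fx=4,fy=3.3,interpolation=2)[:,:])
cv2.imwrite('pics/b.png',cv2.resize(b[170:330,260:420],None,fx=3.75,fy=3.75,interpolation=2))
for n,uv,z in [('top',(335,237),.152),('top',(331,264),.1975),('top',(316,312),.012),('top',(343,184),.061),('top',(390,197),.058),('top',(215,183),.08),('top',(200,150),.1),('top',(170,175),.1),('top',(465,300),.03),('top',(405,110),.05)]: print(uv,onz(n,uv,z).round(3))
E
```

```text
(335, 237) [ 0.525 -0.013]
(331, 264) [ 0.474 -0.015]
(316, 312) [ 0.414 -0.005]
(343, 184) [ 0.644 -0.007]
(390, 197) [ 0.638 -0.094]
(215, 183) [0.594 0.214]
(200, 150) [0.642 0.25 ]
(170, 175) [0.586 0.289]
(465, 300) [ 0.487 -0.262]
(405, 110) [ 0.816 -0.093]
```

View pics/a.png

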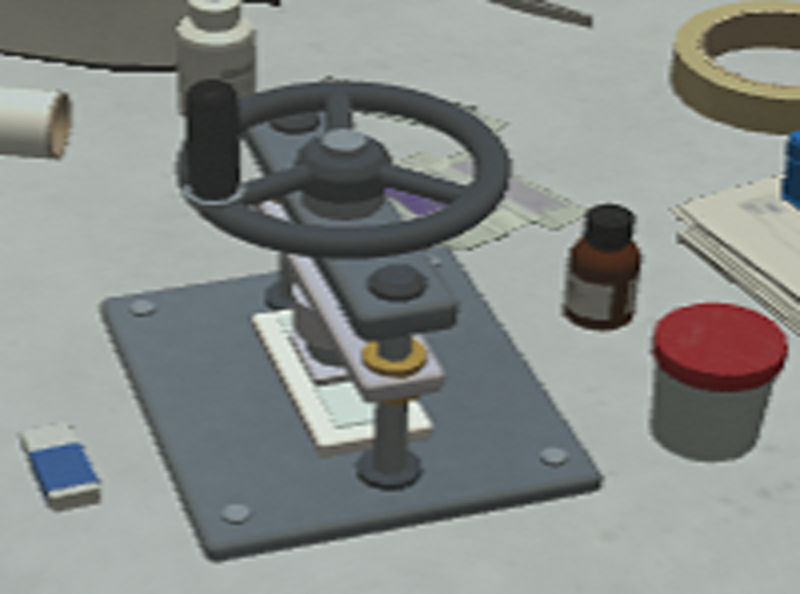

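View pics/b.png

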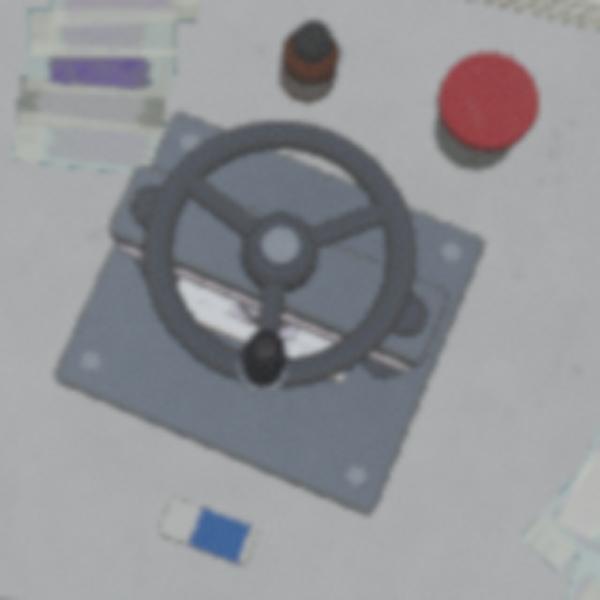

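```bash
python3 - <<'E'
from h import *
S=lambda u,v:(250+u/4,185+v/3.3); T=lambda u,v:(260+u/3.75,170+v/3.75)
r=tri(S(344,141),T(280,244)); print('hub',r.x.round(4),r.fun.round(1))
print(onz('scene',S(344,141),.152),onz('top',T(280,244),.152))
r=tri(S(212,90),T(266,341)); print('hand top',r.x.round(4),r.fun.round(1))
print('top',onz('top',T(266,341),.1975),onz('scene',S(212,90),.1975),onz('scene',S(214,192),.1445),onz('top',T(264,370),.1445))
for nm,a,b in [('stagecorner',(165,110),(15,205)),('foot R',(310,198),(165,200)),('basecorner',(173,183),(78,252)),('knobtip',(335,180),(205,146)),('dropper top',(304,172),(213,180)),('armtop',(290,3),(10,55))]:
    r=tri(a,b); print(nm,r.x.round(3),np.abs(r.fun).max().round(1))
for q in [(0,300),(78,252),(165,250),(215,235)]: print(q,onz('top',q,0).round(3))
E
```

```text
hub [ 0.5285 -0.0116  0.1495] [ 0. -0. -0.  0.]
[ 0.52673046 -0.01459174] [ 0.52794806 -0.01163264]
hand top [ 0.478  -0.0141  0.1936] [ 0.6 -0.1 -0.4  0.6]
top [ 0.47831894 -0.01445356] [ 0.47464993 -0.01908037] [ 0.47588739 -0.01576808] [ 0.47542121 -0.01562974]
stagecorner [0.463 0.538 0.117] 9.4
foot R [ 0.611  0.322 -0.03 ] 20.6
basecorner [ 0.426  0.465 -0.007] 3.6
knobtip [0.678 0.262 0.034] 1.9
dropper top [0.591 0.212 0.104] 0.0
armtop [0.678 0.497 0.299] 14.4
(0, 300) [0.311 0.585]
(78, 252) [0.431 0.46 ]
(165, 250) [0.47  0.296]
(215, 235) [0.517 0.211]
```

```bash
python3 -m pendant '[[[0,0,0,0,-30,-30,-1],[0,0,-3,0,-70,-60,-1],[0,0,-6,0,-110,-90,-1],[0,0,-9,0,-150,-100,-1],[0,0,-12,0,-180,-100,-1],[0,0,-12.65,0,-190,-100,-1],[0,0,-12.65,0,-190,-100,-1]]]'; python3 - <<'E'
from plant import telemetry
s=telemetry.sense();print(s['q'].round(1),s['tool_pos'],s['orientation'].round(3),s['grip_width'])
E
```

```text
t: 0.98
tool_pos: [0.1008, 0.4488, 0.3396]
orientation: [[-1.0, 0.001, 0.0], [0.001, 1.0, 0.0], [-0.0, 0.0, -1.0]]
wrist_force: [0.1, -0.3, -0.6]
grip_width: 0.0251
[-83.1  -5.2   0.2  99.5   0.   85.7   7. ] [0.10076091 0.44882872 0.33956405] [[-1.     0.001  0.   ]
 [ 0.001  1.     0.   ]
 [-0.     0.    -1.   ]] 0.02506266047071497
```

```bash
cat > fit.py <<'E'
from h import *
# fit wheel: rim extents (outer torus) both views
S=lambda u,v:np.array((250+u/4,185+v/3.3)); T=lambda u,v:np.array((260+u/3.75,170+v/3.75))
th=np.linspace(0,2*np.pi,72)
def ext(n,c,R=.0525,m=.006):
    P=[proj(n,[c[0]+(R+m*np.cos(a))*np.cos(t),c[1]+(R+m*np.cos(a))*np.sin(t),c[2]+m*np.sin(a)]) for t in th for a in np.linspace(0,2*np.pi,8,endpoint=False)]
    P=np.array(P); return np.r_[P.min(0),P.max(0)]
obsS=np.r_[S(179,80),S(511,255)]; obsT=np.r_[T(143,120),T(416,388)]
if __name__=='__main__':
    for nm,f in [('both',lambda p:np.r_[ext('scene',[p[0],p[1],.1385])-obsS,ext('top',[p[0],p[1],.1385])-obsT]),('top',lambda p:ext('top',[p[0],p[1],.1385])-obsT),('scene',lambda p:ext('scene',[p[0],p[1],.1385])-obsS)]:
        r=least_squares(f,[.527,-.013]); print(nm,r.x.round(4),r.fun.round(1))
E
python3 fit.py
```

```text
Traceback (most recent call last):
  File "fit.py", line 11, in <module>
    r=least_squares(f,[.527,-.013]); print(nm,r.x.round(4),r.fun.round(1))
  File "fit.py", line 10, in <lambda>
    for nm,f in [('both',lambda p:np.r_[ext('scene',[p[0],p[1],.1385])-obsS,ext('top',[p[0],p[1],.1385])-obsT]),('top',lambda p:ext('top',[p[0],p[1],.1385])-obsT),('scene',lambda p:ext('scene',[p[0],p[1],.1385])-obsS)]:
                                                                            ~~~^^^^^^^^^^^^^^^^^^^^^^^^^
  File "fit.py", line 6, in ext
    P=[proj(n,[c[0]+(R+m*np.cos(a))*np.cos(t),c[1]+(R+m*np.cos(a))*np.sin(t),c[2]+m*np.sin(a)]) for t in th for a in np.linspace(0,2*np.pi,8,endpoint=False)]
       ~~~~^^^^^^^^^^^^^^^^^^^^^^^^^^^^^^^^^^^^^^^^^^^^^^^^^^^^^^^^^^^^^^^^^^^^^^^^^^^^^^^^^^^^
  File "h.py", line 5, in proj
    c=viewer.camera_model(n); p=c['view']@np.append(P,1); s=p[:2]/p[2]; s=s*(1+c['k1']*(s@s))
ValueError: time passes only in moves, steps and waits
```

```bash
sed -i 's/^def proj/CM={n:viewer.camera_model(n) for n in ("scene","top")}\ndef proj/; s/c=viewer.camera_model(n);/c=CM[n];/' h.py; python3 fit.py
# move: tool x=-world x, tool y=world y. target (0.43,-0.12,0.34)
python3 -m pendant '[[[0,0,0,-30,-40,0,-1],[0,0,0,-70,-80,0,-1],[0,0,0,-110,-120,0,-1],[0,0,0,-150,-160,0,-1],[0,0,0,-190,-200,0,-1],[0,0,0,-225,-240,0,-1],[0,0,0,-255,-285,0,-1],[0,0,0,-285,-330,0,-1],[0,0,0,-310,-380,0,-1],[0,0,0,-325,-430,0,-1],[0,0,0,-330,-480,0,-1],[0,0,0,-330,-530,0,-1]]]'
```

```text
both [ 0.5282 -0.0122] [-0.8 -0.3  0.2  0.3  0.  -0.3  0.4 -0.3]
top [ 0.5276 -0.012 ] [-0.2  0.   0.2 -0. ]
scene [ 0.5286 -0.0122] [-0.5 -0.4  0.5  0.2]
t: 2.48
tool_pos: [0.4316, -0.0829, 0.3398]
orientation: [[-1.0, 0.002, 0.0], [0.002, 1.0, -0.002], [-0.0, -0.002, -1.0]]
wrist_force: [0.3, -0.7, 0.3]
grip_width: 0.0002
```

```bash
cat > path.py <<'E'
import numpy as np
C=np.array([.528,-.012]);hx,hy,r,R=.0095,.0147,.009,.052
def tool(phi,gap=0):
    p=np.radians(phi);H=C+R*np.array([-np.cos(p),np.sin(p)]);t=np.array([np.sin(p),np.cos(p)])
    s=np.clip(t/.25,-1,1)
    return H-np.array([hx,hy])*s-(r+gap)*t
if __name__=='__main__':
    import sys
    cx,cy,a,b,st=map(float,sys.argv[1:6])
    for ph in np.arange(a,b+.1,st):
        w=tool(ph); print(ph,w.round(4),'row x,y',(-(w[0]-cx)*1000).round(1),((w[1]-cy)*1000).round(1))
E
python3 path.py .4304 -.0814 -3 117 10; python3 -c "
from path import *
print(tool(-3,.015))"
```

```text
-3.0 [ 0.4785 -0.0384] row x,y -48.1 43.0
7.0 [ 0.4707 -0.0293] row x,y -40.3 52.1
17.0 [ 0.4661 -0.0201] row x,y -35.7 61.3
27.0 [ 0.4681 -0.0111] row x,y -37.7 70.3
37.0 [ 0.4716 -0.0026] row x,y -41.2 78.8
47.0 [0.4765 0.0052] row x,y -46.1 86.6
57.0 [0.4826 0.012 ] row x,y -52.2 93.4
67.0 [0.4899 0.0176] row x,y -59.5 99.0
77.0 [0.498  0.0234] row x,y -67.6 104.8
87.0 [0.5068 0.0364] row x,y -76.4 117.8
97.0 [0.5159 0.0479] row x,y -85.5 129.3
107.0 [0.5251 0.0551] row x,y -94.7 136.5
117.0 [0.5341 0.0531] row x,y -103.7 134.5
[ 0.47931609 -0.05338858]
```

```bash
python3 -m pendant '[[[0,0,0,-25,10,0,-1],[0,0,0,-48,22,20,-1],[0,0,0,-48,22,60,-1],[0,0,0,-48,22,100,-1],[0,0,0,-48,22,135,-1],[0,0,0,-48,22,155,-1],[0,0,0,-48,22,165,-1],[0,0,0,-48,22,165,-1]]]'
python3 - <<'E'
from plant import viewer
import cv2
a=viewer.read_camera('scene')[:,:,::-1];b=viewer.read_camera('top')[:,:,::-1]
cv2.imwrite('pics/a1.png',cv2.resize(a[120:300,230:450],None,fx=3.5,fy=3.3,interpolation=2)[:,:])
cv2.imwrite('pics/b1.png',cv2.resize(b[170:330,260:420],None,fx=3.75,fy=3.75,interpolation=2))
E
```

```text
t: 3.48
tool_pos: [0.479, -0.0595, 0.1746]
orientation: [[-1.0, 0.001, -0.0], [0.001, 1.0, -0.002], [0.0, -0.002, -1.0]]
wrist_force: [-0.4, 0.5, -0.7]
grip_width: 0.0
```

View pics/a1.png

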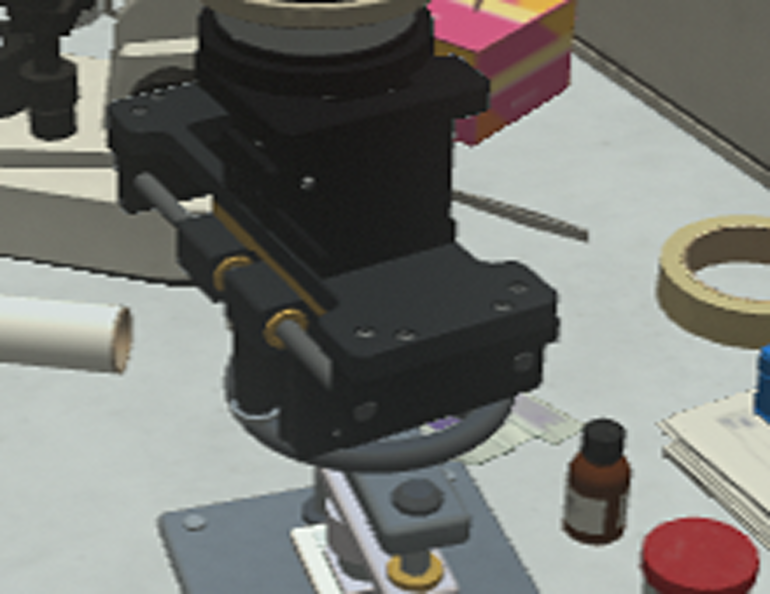

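View pics/b1.png

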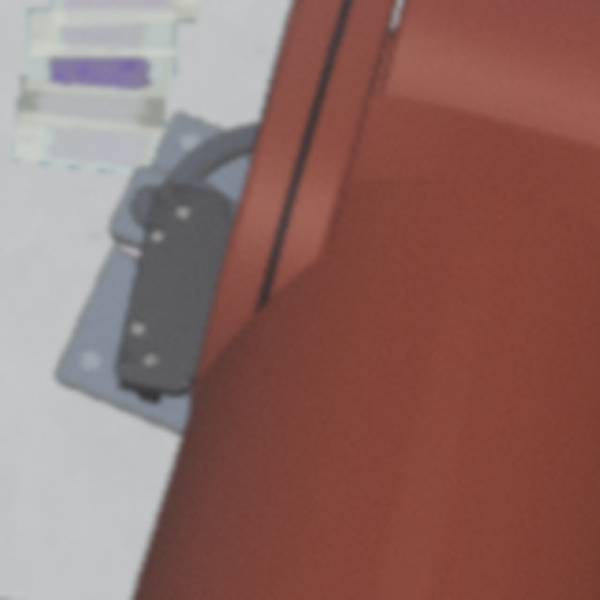

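Scene: the closed gripper is down on the robot's right of the wheel, the handle's foot still at its place (crop (255,410)). Top: the arm covers the wheel. Starting the push.

```bash
python3 -m pendant '[[[0,0,0,0,10,0,-1],[0,0,0,0,17,0,-1],[0,0,0,0,21,0,-1],[0,0,0,4,25.5,0,-1],[0,0,0,8,30,0,-1],[0,0,0,10,34.5,0,-1],[0,0,0,12,39,0,-1],[0,0,0,11.5,44,0,-1],[0,0,0,10,48.5,0,-1],[0,0,0,8.5,53,0,-1],[0,0,0,7,57,0,-1],[0,0,0,7,57,0,-1]]]'
python3 - <<'E'
from plant import viewer
import cv2
a=viewer.read_camera('scene')[:,:,::-1];b=viewer.read_camera('top')[:,:,::-1]
x=cv2.resize(a[170:290,270:400],None,fx=3,fy=3,interpolation=2);y=cv2.resize(b[190:310,260:390],None,fx=3,fy=3,interpolation=2)
cv2.imwrite('pics/c2.png',cv2.hconcat([x,y]))
E
```

```text
t: 5.08
tool_pos: [0.4718, -0.0017, 0.1745]
orientation: [[-1.0, -0.001, -0.0], [-0.001, 1.0, -0.0], [0.0, -0.0, -1.0]]
wrist_force: [-0.6, -0.9, 0.9]
grip_width: 0.0005
```

View pics/c2.png

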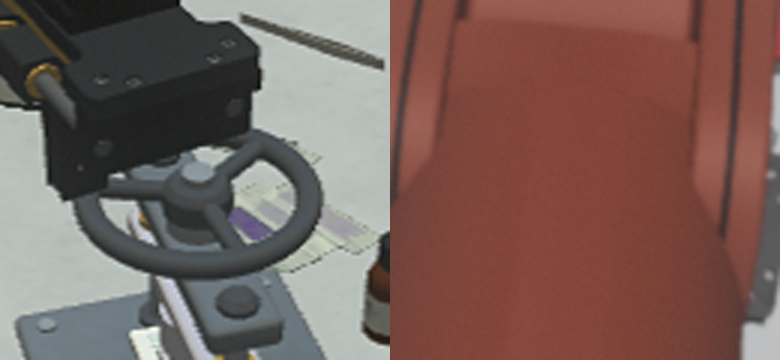

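```bash
cat > ang.py <<'E'
from h import *
C=np.array([.528,-.012])
def phi(n,uv,z):
    d=onz(n,np.array(uv,float),z)-C; return np.degrees(np.arctan2(d[1],-d[0])).round(1),np.hypot(*d).round(4)
E
python3 - <<'E'
from ang import *
for p in [(255,147),(102,186),(228,232)]: print(phi('scene',(270+p[0]/3,170+p[1]/3),.141))
E
python3 path.py .4714 -.0024 37 147 10
```

```text
(np.float64(158.4), np.float64(0.0438))
(np.float64(31.0), np.float64(0.0443))
(np.float64(-83.7), np.float64(0.0352))
37.0 [ 0.4716 -0.0026] row x,y -0.2 -0.2
47.0 [0.4765 0.0052] row x,y -5.1 7.6
57.0 [0.4826 0.012 ] row x,y -11.2 14.4
67.0 [0.4899 0.0176] row x,y -18.5 20.0
77.0 [0.498  0.0234] row x,y -26.6 25.8
87.0 [0.5068 0.0364] row x,y -35.4 38.8
97.0 [0.5159 0.0479] row x,y -44.5 50.3
107.0 [0.5251 0.0551] row x,y -53.7 57.5
117.0 [0.5341 0.0531] row x,y -62.7 55.5
127.0 [0.5426 0.0496] row x,y -71.2 52.0
137.0 [0.5504 0.0447] row x,y -79.0 47.1
147.0 [0.5572 0.0386] row x,y -85.8 41.0
```

Spokes place the handle at about 35°, as planned for 37°. Continue.

```bash
python3 -m pendant '[[[0,0,0,-5,7.5,0,-1],[0,0,0,-11,14.5,0,-1],[0,0,0,-18.5,20,0,-1],[0,0,0,-26.5,26,0,-1],[0,0,0,-31,32,0,-1],[0,0,0,-35.5,39,0,-1],[0,0,0,-40,45,0,-1],[0,0,0,-44.5,50.5,0,-1],[0,0,0,-54,57.5,0,-1],[0,0,0,-62.5,55.5,0,-1],[0,0,0,-71,52,0,-1],[0,0,0,-71,52,0,-1]]]'
python3 - <<'E'
from plant import viewer
import cv2
a=viewer.read_camera('scene')[:,:,::-1]
cv2.imwrite('pics/c3.png',cv2.resize(a[140:290,270:430],None,fx=4,fy=4,interpolation=2))
E
python3 path.py .5424 .0496 127 247 10
```

```text
t: 6.68
tool_pos: [0.5436, 0.049, 0.1747]
orientation: [[-1.0, 0.001, 0.001], [0.001, 1.0, -0.001], [-0.001, -0.001, -1.0]]
wrist_force: [-0.9, 1.6, -1.1]
grip_width: 0.0004
127.0 [0.5426 0.0496] row x,y -0.2 0.0
137.0 [0.5504 0.0447] row x,y -8.0 -4.9
147.0 [0.5572 0.0386] row x,y -14.8 -11.0
157.0 [0.5628 0.0313] row x,y -20.4 -18.3
167.0 [0.5681 0.0232] row x,y -25.7 -26.4
177.0 [0.5775 0.0144] row x,y -35.1 -35.2
187.0 [0.5853 0.0053] row x,y -42.9 -44.3
197.0 [ 0.5899 -0.0039] row x,y -47.5 -53.5
207.0 [ 0.5879 -0.0129] row x,y -45.5 -62.5
217.0 [ 0.5844 -0.0214] row x,y -42.0 -71.0
227.0 [ 0.5795 -0.0292] row x,y -37.1 -78.8
237.0 [ 0.5734 -0.036 ] row x,y -31.0 -85.6
247.0 [ 0.5661 -0.0416] row x,y -23.7 -91.2
```

View pics/c3.png

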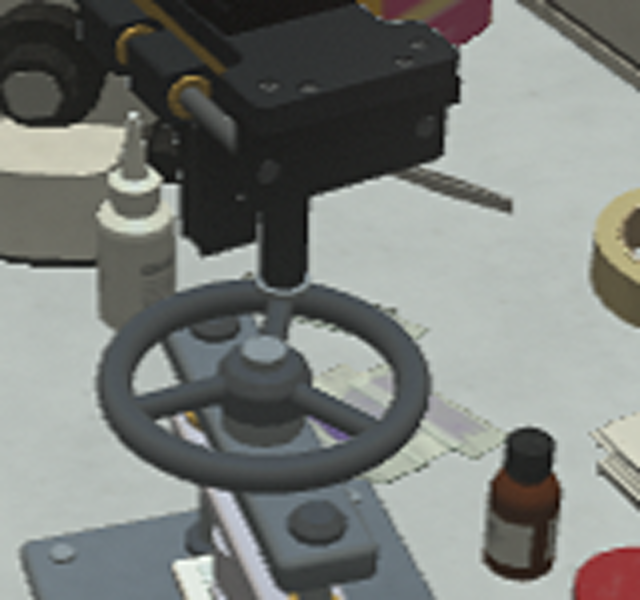

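Handle foot at crop (284,290), fingers behind it at (215,240); bottle untouched. Continue.

```bash
python3 - <<'E'
from ang import *
print(phi('scene',(270+284/4,140+287/4),.1445))
E
python3 -m pendant '[[[0,0,0,-8,-5,0,-1],[0,0,0,-15,-11,0,-1],[0,0,0,-20.5,-18.5,0,-1],[0,0,0,-25.5,-26.5,0,-1],[0,0,0,-30.5,-31,0,-1],[0,0,0,-35,-35,0,-1],[0,0,0,-39,-40,0,-1],[0,0,0,-43,-44.5,0,-1],[0,0,0,-47.5,-53.5,0,-1],[0,0,0,-45.5,-62.5,0,-1],[0,0,0,-42,-71,0,-1],[0,0,0,-42,-71,0,-1]]]'
python3 - <<'E'
from plant import viewer
import cv2
a=viewer.read_camera('scene')[:,:,::-1]
cv2.imwrite('pics/c4.png',cv2.resize(a[140:290,270:430],None,fx=4,fy=4,interpolation=2))
E
python3 path.py .5844 -.0214 217 357 10
```

```text
(np.float64(128.4), np.float64(0.0475))
t: 8.22
tool_pos: [0.5842, -0.0228, 0.1747]
orientation: [[-1.0, 0.002, -0.0], [0.002, 1.0, -0.0], [0.0, -0.0, -1.0]]
wrist_force: [0.1, -0.5, -0.1]
grip_width: 0.0006
217.0 [ 0.5844 -0.0214] row x,y -0.0 -0.0
227.0 [ 0.5795 -0.0292] row x,y 4.9 -7.8
237.0 [ 0.5734 -0.036 ] row x,y 11.0 -14.6
247.0 [ 0.5661 -0.0416] row x,y 18.3 -20.2
257.0 [ 0.558  -0.0474] row x,y 26.4 -26.0
267.0 [ 0.5492 -0.0604] row x,y 35.2 -39.0
277.0 [ 0.5401 -0.0719] row x,y 44.3 -50.5
287.0 [ 0.5309 -0.0791] row x,y 53.5 -57.7
297.0 [ 0.5219 -0.0771] row x,y 62.5 -55.7
307.0 [ 0.5134 -0.0736] row x,y 71.0 -52.2
317.0 [ 0.5056 -0.0687] row x,y 78.8 -47.3
327.0 [ 0.4988 -0.0626] row x,y 85.6 -41.2
337.0 [ 0.4932 -0.0553] row x,y 91.2 -33.9
347.0 [ 0.4879 -0.0472] row x,y 96.5 -25.8
357.0 [ 0.4785 -0.0384] row x,y 105.9 -17.0
```

View pics/c4.png

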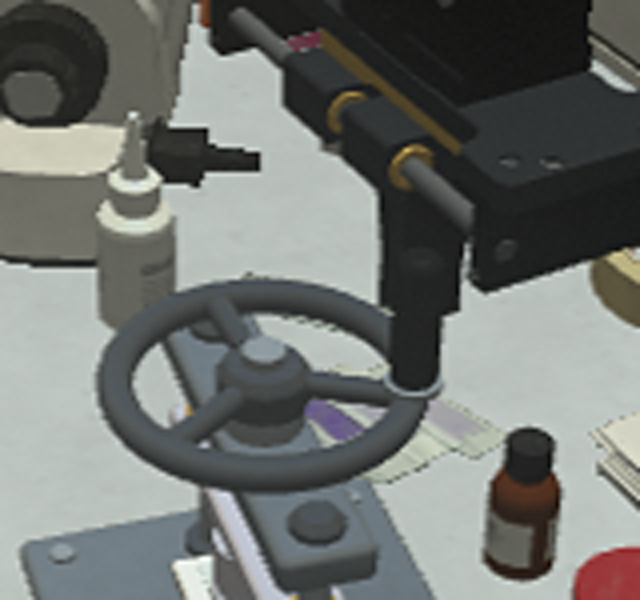

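Handle at foot (414,385), fingers behind it, clear of the bottle and pot (well above their heights anyway). Continue to about 307°.

```bash
python3 - <<'E'
from ang import *
print(phi('scene',(270+414/4,140+383/4),.1445))
E
python3 -m pendant '[[[0,0,0,5,-8,0,-1],[0,0,0,11,-14.5,0,-1],[0,0,0,18.5,-20,0,-1],[0,0,0,26.5,-26,0,-1],[0,0,0,31,-32,0,-1],[0,0,0,35.5,-39,0,-1],[0,0,0,40,-45,0,-1],[0,0,0,44.5,-50.5,0,-1],[0,0,0,53.5,-57.5,0,-1],[0,0,0,62.5,-55.5,0,-1],[0,0,0,71,-52,0,-1],[0,0,0,71,-52,0,-1]]]'
python3 - <<'E'
from plant import viewer
import cv2
a=viewer.read_camera('scene')[:,:,::-1]
cv2.imwrite('pics/c5.png',cv2.resize(a[140:290,270:430],None,fx=4,fy=4,interpolation=2))
E
python3 path.py .5134 -.0734 307 360 5
```

```text
(np.float64(-139.4), np.float64(0.0528))
t: 9.78
tool_pos: [0.513, -0.0726, 0.1745]
orientation: [[-1.0, -0.001, -0.0], [-0.001, 1.0, 0.001], [0.0, 0.001, -1.0]]
wrist_force: [0.4, -2.6, -0.6]
grip_width: 0.0007
307.0 [ 0.5134 -0.0736] row x,y 0.0 -0.2
312.0 [ 0.5094 -0.0714] row x,y 4.0 2.0
317.0 [ 0.5056 -0.0687] row x,y 7.8 4.7
322.0 [ 0.5021 -0.0658] row x,y 11.3 7.6
327.0 [ 0.4988 -0.0626] row x,y 14.6 10.8
332.0 [ 0.4958 -0.0591] row x,y 17.6 14.3
337.0 [ 0.4932 -0.0553] row x,y 20.2 18.1
342.0 [ 0.4908 -0.0513] row x,y 22.6 22.1
347.0 [ 0.4879 -0.0472] row x,y 25.5 26.2
352.0 [ 0.483  -0.0428] row x,y 30.4 30.6
357.0 [ 0.4785 -0.0384] row x,y 34.9 35.0
```

View pics/c5.png

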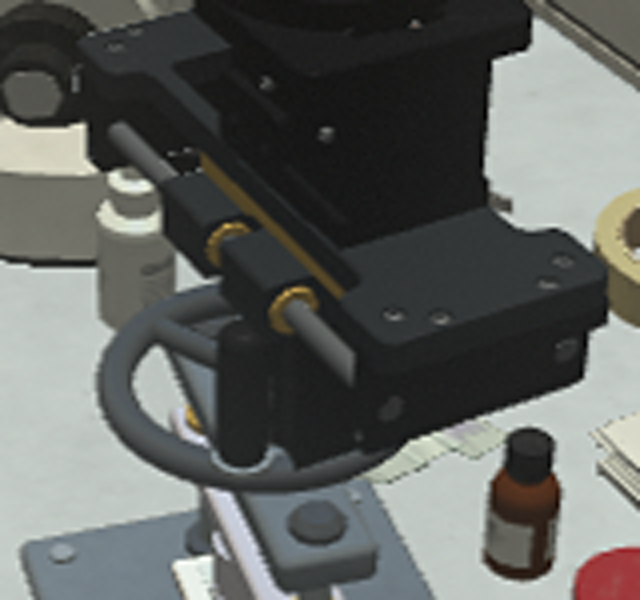

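```bash
python3 - <<'E'
from ang import *
print(phi('scene',(270+243/4,140+456/4),.1445))
E
python3 -m pendant '[[[0,0,0,4,2,0,-1],[0,0,0,8,4.5,0,-1],[0,0,0,11.5,7.5,0,-1],[0,0,0,14.5,11,0,-1],[0,0,0,17.5,14.5,0,-1],[0,0,0,20,18,0,-1],[0,0,0,22.5,22,0,-1],[0,0,0,25.5,26,0,-1],[0,0,0,25.5,26,0,-1],[0,0,0,25.5,16,0,-1],[0,0,0,25.5,6,0,-1],[0,0,0,25.5,6,-30,-1]]]'
python3 -m pendant '[[[0,0,0,0,-30,-50,-1],[0,0,0,0,-60,-100,-1],[0,0,0,0,-100,-120,-1],[0,0,0,0,-150,-120,-1],[0,0,0,0,-200,-120,-1],[0,0,0,0,-200,-120,-1]]]'
python3 - <<'E'
from plant import viewer
import cv2
a=viewer.read_camera('scene')[:,:,::-1];b=viewer.read_camera('top')[:,:,::-1]
cv2.imwrite('pics/scene6.png',a);cv2.imwrite('pics/top6.png',b)
a0=cv2.imread('pics/scene0.png');b0=cv2.imread('pics/top0.png')
f=lambda a,b:cv2.hconcat([cv2.resize(a[195:265,285:385],None,fx=4,fy=4,interpolation=2),cv2.resize(b[195:285,285:385],(400,280),interpolation=2)])
cv2.imwrite('pics/c6.png',cv2.vconcat([f(a0,b0),f(a,b)]))
E
```

```text
(np.float64(-53.3), np.float64(0.052))
t: 11.32
tool_pos: [0.4869, -0.0687, 0.2036]
orientation: [[-1.0, 0.002, -0.003], [0.002, 1.0, -0.002], [0.003, -0.002, -1.0]]
wrist_force: [0.3, 0.4, 0.4]
grip_width: 0.0005
t: 12.08
tool_pos: [0.4858, -0.2729, 0.3244]
orientation: [[-1.0, 0.009, -0.002], [0.009, 1.0, -0.003], [0.002, -0.003, -1.0]]
wrist_force: [0.2, 0.1, 0.3]
grip_width: 0.0007
```

View pics/c6.png

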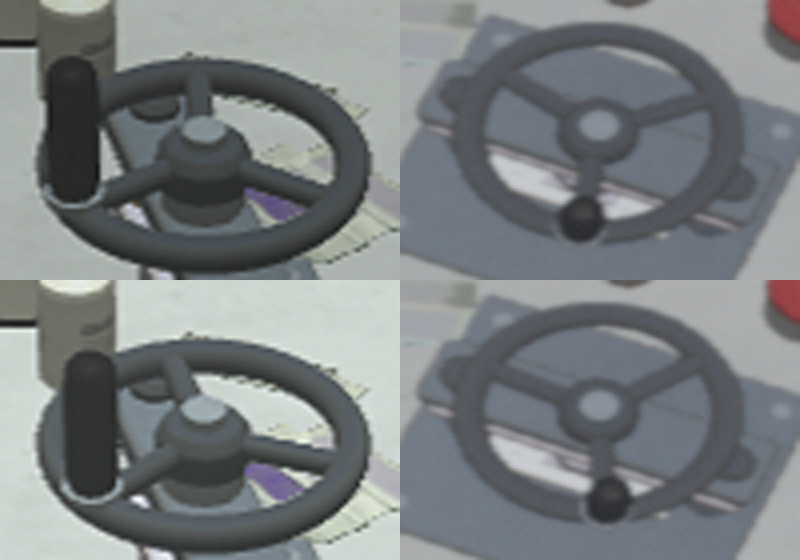

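Before/after: handle is about 12° short of its start in both views. Measuring the remainder.

```bash
cat > rem.py <<'E'
import sys
from ang import *
# (1) dark handle centroid at mid height, (2) polar spoke correlation on spoke plane
def dark(f,box,th):
    g=cv2.imread(f).max(2); x0,y0,x1,y1=box; m=(g[y0:y1,x0:x1]<th).astype('uint8')
    n,l,s,c=cv2.connectedComponentsWithStats(m); k=1+np.argmax(s[1:,4]); return c[k]+[x0,y0],s[k,4]
def polar(n,f,z=.139):
    g=cv2.imread(f,0).astype('float32'); ph=np.radians(np.arange(0,360,.25)); rr=np.arange(.022,.040,.001)
    uv=np.array([[proj(n,[C[0]-r*np.cos(p),C[1]+r*np.sin(p),z]) for p in ph] for r in rr]).astype('float32')
    return cv2.GaussianBlur(cv2.remap(g,uv[...,0],uv[...,1],1),(0,0),1)
t=sys.argv[1]
for n,box in (('scene',(285,200,325,255)),('top',(310,240,360,285))):
    o=[]
    for k in ('0',t):
        c,a=dark(f'pics/{n}{k}.png',box,44 if n=='scene' else 52); o.append(phi(n,c,.171)[0]); print(n,k,c.round(2),a,end=' ')
    print(o,'handle diff',o[0]-o[1])
    if n=='scene':pass
def spokes(n,k):
    P=polar(n,f'pics/{n}{k}.png').mean(0); return P
for n in('scene','top'):
    A,B=[polar(n,f'pics/{n}{k}.png') for k in('0',t)]
    # spokes vs static background: difference to locate: B shifted forward by d should match A on spoke pixels
    D=np.arange(-10,25,.25); sc=[]
    M=(A<np.percentile(A,40)).astype('f4')
    for d in D: sc.append(-(np.roll(B,int(d*4),1)-A).__abs__().mean())
    print(n,'spoke remaining',D[np.argmax(sc)])
E
python3 rem.py 6
```

```text
scene 0 [302.93 228.85] 349 scene 6 [289. 205.] 9 [np.float64(-7.2), np.float64(49.1)] handle diff -56.300000000000004
top 0 [329.53 268.13] 30 top 6 [335.44 269.44] 18 [np.float64(-2.4), np.float64(-11.5)] handle diff 9.1
scene spoke remaining 10.75
top spoke remaining 11.0
```

```bash
sed -i "s/44 if n=='scene' else 52/TH[n]/; s/^t=sys.argv\[1\]/t=sys.argv[1];TH={'scene':58,'top':66}/" rem.py; python3 rem.py 6; python3 - <<'E'
from ang import *
for y,p in ((0,(74,192)),(1,(92,489))): print(phi('scene',(285+p[0]/4,195+(p[1]-280*y)/4),.1445))
for y,p in ((0,(72,66)),(1,(90,360))): print(phi('scene',(285+p[0]/4,195+(p[1]-280*y)/4),.1955))
E
```

```text
scene 0 [304.13 226.29] 480 scene 6 [307.38 230.9 ] 405 [np.float64(-2.7), np.float64(-15.0)] handle diff 12.3
top 0 [329.94 265.27] 97 top 6 [336.64 265.77] 94 [np.float64(-2.3), np.float64(-13.5)] handle diff 11.2
scene spoke remaining 10.75
top spoke remaining 11.0
(np.float64(-3.8), np.float64(0.052))
(np.float64(-16.0), np.float64(0.0529))
(np.float64(-3.2), np.float64(0.0514))
(np.float64(-14.4), np.float64(0.0514))
```

```bash
python3 -m pendant '[[[0,0,0,3,50,0,-1],[0,0,0,9.4,100,0,-1],[0,0,0,9.4,150,10,-1],[0,0,0,9.4,185,30,-1],[0,0,0,9.4,198,70,-1],[0,0,0,9.4,198,110,-1],[0,0,0,9.4,198,140,-1],[0,0,0,9.4,198,150,-1],[0,0,0,9.4,198,150,-1],[0,0,0,9.4,207,150,-1],[0,0,0,9.4,214,150,-1],[0,0,0,9.4,218,150,-1]]]'
python3 -m pendant '[[[0,0,0,0,2.5,0,-1],[0,0,0,0,5,0,-1],[0,0,0,0,7.5,0,-1],[0,0,0,0,10,0,-1],[0,0,0,0,11,0,-1],[0,0,0,0,11,0,-1],[0,0,0,0,11,0,-1],[0,0,0,0,0,0,-1],[0,0,0,0,-10,-30,-1],[0,0,0,0,-30,-80,-1],[0,0,0,0,-60,-130,-1],[0,0,0,0,-110,-150,-1]]]'
python3 -m pendant '[[[0,0,0,0,-50,0,-1],[0,0,0,0,-100,0,-1],[0,0,0,0,-120,0,-1],[0,0,0,0,-120,0,-1]]]'
python3 - <<'E'
from plant import viewer
import cv2
a=viewer.read_camera('scene')[:,:,::-1];b=viewer.read_camera('top')[:,:,::-1]
cv2.imwrite('pics/scene7.png',a);cv2.imwrite('pics/top7.png',b)
a0=cv2.imread('pics/scene0.png');b0=cv2.imread('pics/top0.png')
f=lambda a,b:cv2.hconcat([cv2.resize(a[195:265,285:385],None,fx=4,fy=4,interpolation=2),cv2.resize(b[195:285,285:385],(400,280),interpolation=2)])
cv2.imwrite('pics/c7.png',cv2.vconcat([f(a0,b0),f(a,b)]))
E
python3 rem.py 7
```

```text
t: 13.68
tool_pos: [0.4791, -0.0483, 0.175]
orientation: [[-1.0, -0.001, 0.001], [-0.001, 1.0, 0.001], [-0.001, 0.001, -1.0]]
wrist_force: [-0.2, 0.6, 1.1]
grip_width: 0.0004
t: 15.18
tool_pos: [0.4796, -0.1595, 0.3268]
orientation: [[-1.0, -0.003, 0.003], [-0.003, 1.0, 0.002], [-0.003, 0.002, -1.0]]
wrist_force: [0.6, 0.9, -1.3]
grip_width: 0.0002
t: 15.68
tool_pos: [0.4766, -0.2837, 0.3241]
orientation: [[-1.0, 0.008, -0.002], [0.008, 1.0, -0.002], [0.002, -0.002, -1.0]]
wrist_force: [-0.7, 0.1, -0.5]
grip_width: 0.0005
scene 0 [304.13 226.29] 480 scene 7 [303.6  228.64] 379 [np.float64(-2.7), np.float64(-7.3)] handle diff 4.6
top 0 [329.94 265.27] 97 top 7 [331.18 265.69] 87 [np.float64(-2.3), np.float64(-4.4)] handle diff 2.1000000000000005
scene spoke remaining 1.5
top spoke remaining 1.5
```

View pics/c7.png

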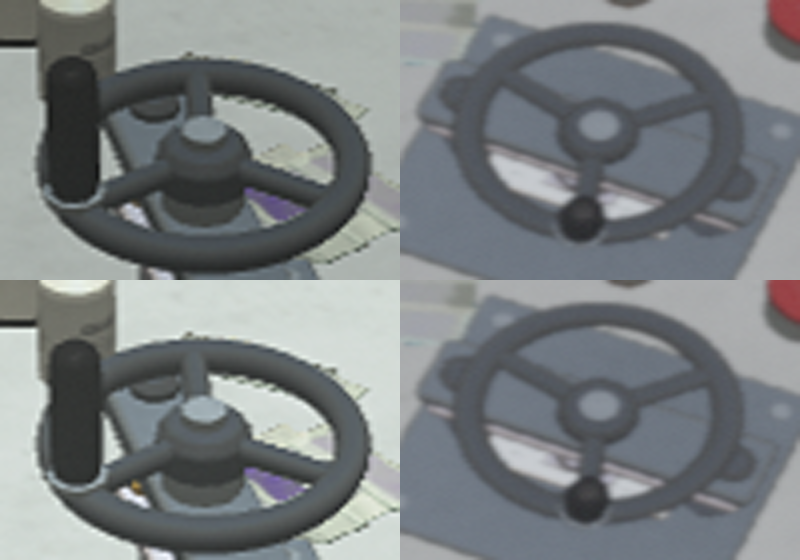

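Handle about 1.5–2° short. One last 1.5 mm push.

```bash
python3 -m pendant '[[[0,0,0,0,50,0,-1],[0,0,0,0,100,0,-1],[0,0,0,0,150,0,-1],[0,0,0,0,190,20,-1],[0,0,0,0,205,60,-1],[0,0,0,0,210,100,-1],[0,0,0,0,210,140,-1],[0,0,0,0,210,150,-1],[0,0,0,0,220,150,-1],[0,0,0,0,230,150,-1],[0,0,0,0,236,150,-1],[0,0,0,0,238,150,-1]]]'
python3 -m pendant '[[[0,0,0,0,2,0,-1],[0,0,0,0,3.5,0,-1],[0,0,0,0,4.5,0,-1],[0,0,0,0,4.5,0,-1],[0,0,0,0,4.5,0,-1],[0,0,0,0,0,0,-1],[0,0,0,0,-10,0,-1],[0,0,0,0,-25,-30,-1],[0,0,0,0,-40,-80,-1],[0,0,0,0,-60,-130,-1],[0,0,0,0,-110,-150,-1],[0,0,0,0,-160,-150,-1]]]'
python3 -m pendant '[[[0,0,0,0,-50,0,-1],[0,0,0,0,-70,0,-1],[0,0,0,0,-70,0,-1],[0,0,0,0,-70,0,-1],[0,0,0,0,-70,0,-1]]]'
python3 - <<'E'
from plant import viewer
import cv2
a=viewer.read_camera('scene')[:,:,::-1];b=viewer.read_camera('top')[:,:,::-1]
cv2.imwrite('pics/scene8.png',a);cv2.imwrite('pics/top8.png',b)
a0=cv2.imread('pics/scene0.png');b0=cv2.imread('pics/top0.png')
f=lambda a,b:cv2.hconcat([cv2.resize(a[195:265,285:385],None,fx=4,fy=4,interpolation=2),cv2.resize(b[195:285,285:385],(400,280),interpolation=2)])
cv2.imwrite('pics/c8.png',cv2.vconcat([f(a0,b0),f(a,b)]))
E
python3 rem.py 8
```

```text
t: 17.27
tool_pos: [0.4792, -0.0405, 0.1751]
orientation: [[-1.0, -0.001, 0.001], [-0.001, 1.0, 0.001], [-0.001, 0.001, -1.0]]
wrist_force: [-0.2, 0.2, 0.4]
grip_width: 0.0001
t: 18.77
tool_pos: [0.4791, -0.2031, 0.326]
orientation: [[-1.0, -0.002, 0.004], [-0.002, 1.0, 0.003], [-0.004, 0.003, -1.0]]
wrist_force: [0.6, 0.1, -3.0]
grip_width: 0.0008
t: 19.4
tool_pos: [0.4794, -0.2698, 0.3247]
orientation: [[-1.0, -0.003, 0.001], [-0.003, 1.0, 0.001], [-0.001, 0.001, -1.0]]
wrist_force: [-0.2, -0.2, 1.3]
grip_width: 0.0002
scene 0 [304.13 226.29] 480 scene 8 [303.26 227.98] 395 [np.float64(-2.7), np.float64(-5.7)] handle diff 3.0
top 0 [329.94 265.27] 97 top 8 [330.39 265.61] 89 [np.float64(-2.3), np.float64(-3.1)] handle diff 0.8000000000000003
scene spoke remaining 0.5
top spoke remaining 0.75
```

View pics/c8.png

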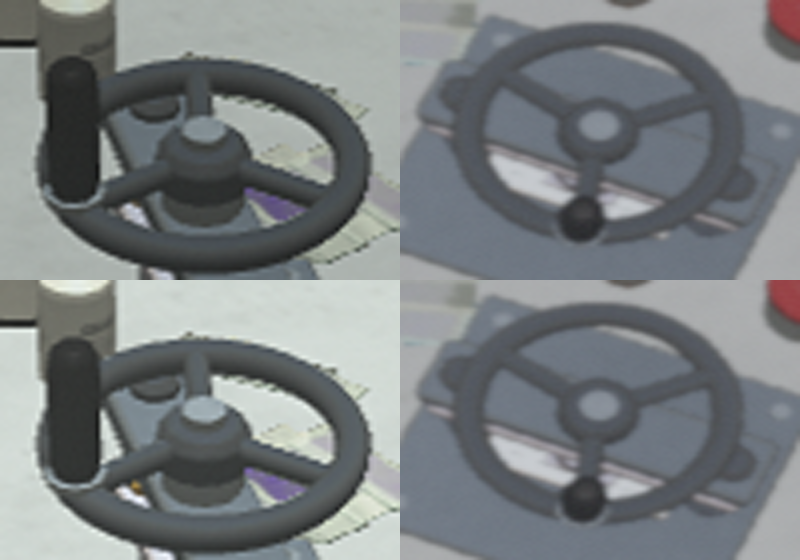

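View pics/scene8.png

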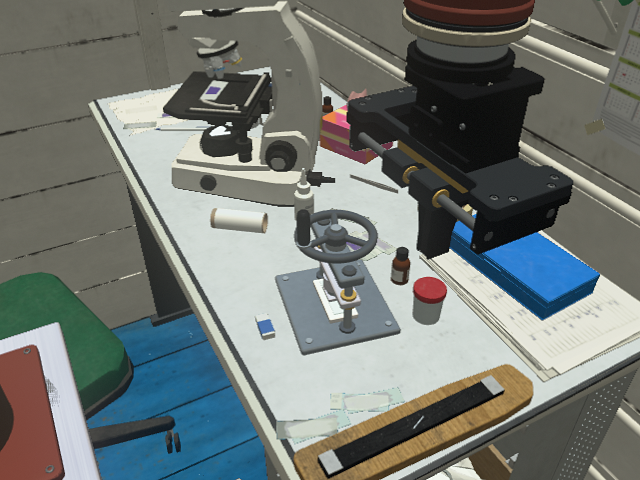

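View pics/top8.png

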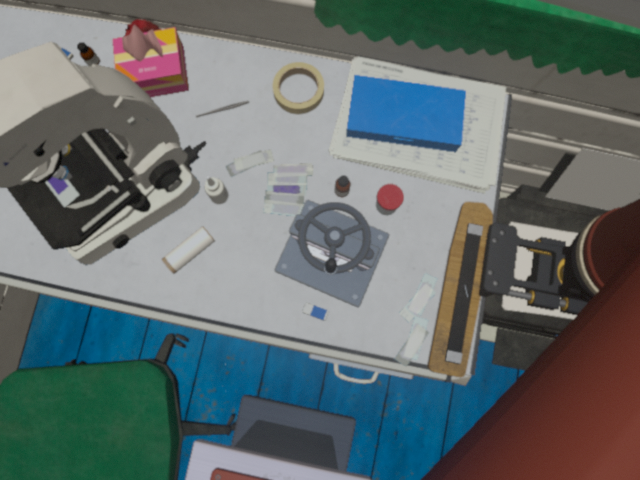

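The handle is within about 1° of its start. The eraser, bottle and pot are at their starting pixels in both views, and the hand is clear. Handing in.

```bash
python3 -c "
from plant import job_done
print(job_done())"
```

```text
the job is handed in; nothing more can be done
None
```

I pushed the press handle once round clockwise with the closed fingertips, never gripping it, then took the hand away and handed the job in at about 19.5 s. I stopped about 11° short on purpose. Two small pushes, with a camera check before each and after the last, brought the handle back to its start.

**Final angle:** matching the spokes against the start pictures puts the wheel 0.5–0.75° short of a full turn. The handle's position in the top view gives 0.8° short. The handle's position in the scene view disagrees, at 3.0° short. I discounted it because the picture brightness had changed and skewed that measurement.

**Other checks:** the bottle, pot and eraser looked unmoved in both views, judged by eye. The force readings at the end of each move stayed at about 3 N or less, and the gripper ended clear of everything.

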